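# Close up the pod brewer and start a cup

## Robot

A 7-joint arm with a two-finger parallel gripper is mounted at the origin on the work surface. World frame = base frame: x ahead of the robot, y to its left, z up, the work surface at z = 0. Lengths are in mm, angles in rad, forces in N, time in s.
With the tool pointing down it reaches from about 400 to 875 mm from the base axis. Payload 4.4 kg.
Tool frame: the origin (TCP) lies at the very end of the fingers, on their centre line; the grasp point (between the pads) lies 19 mm behind it; z points along the fingers, y is the line along which they close (so a half turn about z gives the same grasp; the last joint's range is limited). The gripper opens to 85 mm and grips with 20 to 120 N. Pads are 22 mm wide; open, the fingers measure 114 mm over their backs; the gripper's body (76 mm by 85 mm) begins 54 mm behind the grasp point. The pads swing forward as they close: fully open they stand 13 mm farther back than shut.
Start: joints at [1.067, 0.628, 0.038, 1.517, -0.027, 0.996, -0.02], TCP at [275.594, -588.698, 231.313] pointing down, gripper open.
Joint ranges: [-3.06, 3.06], [-0.37, 2.12], [-1.25, 1.32], [0.18, 2.47], [-1.1, 4.24], [0.23, 1.98], [-2.94, 2.94]. Speed limits (rad/s): [2.57, 2.57, 3.14, 3.14, 3.14, 3.14, 3.14].

## Interface

Orientations are given as [roll, pitch, yaw] about the fixed x, y, z axes, in that order (R = Rz(yaw) Ry(pitch) Rx(roll)).
In Python, from cell import status, get_image, ctrl, models gives the robot as it stands.
- The arm moves only by the shell command python3 -m handwheel 'ROWS' [OPENING]. ROWS is JSON, a list of rows, each an object with "delta_pos": the shift along the world's x, y, z in cm, a list of three; "yaw": the turn about the world's z in rad. A call has 1 to 10 rows; each row shifts and turns the commanded pose from where the row before left it; what a row does not reach is not made up. A row lasts 1/12 s, in which the tool goes at most 41.7 mm and 7.16 degrees, less where a joint would pass 70% of its speed; a pose out of reach is approached as far as the arm can. A call is refused whole if a number of a shift passes 4.17 or a number of a turn 0.125, either way. A call with a gripper value outside its range is refused whole. OPENING is the opening, from -1 (shut) to 1 (fully open), set as the call begins (- or left out, the last holds). The fingers move at their own pace and stop on an object; the grip force is fixed at half the most. Time passes only in rows, so rows that do not move let the fingers close. It gives the time, the measured TCP pose, the force, the opening and the grip force at its end, in the units of the state.
- status.read_state(): the state, without advancing time (a new reading comes with each control period).
- get_image(name): name is "scene" or "side" or "wrist"; returns a dict with "color" (480x640x3 uint8, red, green, blue), "z_map" (480x640 float32, mm along the optical axis (not along the pixel's ray), 0 where there is no reading), "fx", "fy", "cx", "cy" (pixels), "position" and "rotation" of the camera in the world; the wrist camera has in their place "hand_eye" (4x4, takes a point from camera to tool coordinates, whose origin is the TCP and whose axes are the flange's). Camera axes: x right, y up, looking along -z (the intrinsics and any distortion apply to the point x, -y, -z); pixel columns grow to the right and rows downward; lengths in mm; the calibration is good to about 2 mm. A picture is of the moment at which its call begins: read the wrist's pose just before it.
- ctrl.finish_job(): hands the job in; it is judged then, once.
Trained networks look in a picture, given as the dict that the camera call returned (one of the last four; its "shot" number tells which), for a name from the list of things; names that differ only in an ending like _2 or _b are one class to them, and where a whole thing is asked for, a point or a joint stands for the part that bears it (a point fixed in the world has none). Each returns a list of dicts, best first, with "score" (0 to 1); they miss things now and then, are a little off and sometimes report something else, mostly with a low value. They report only what shows in the picture. A call takes as long as a camera call.
- models.boxes_of(picture, name): "rect" ([left, top, right, bottom] in pixels, round what is visible of it).
The state is a dict: "clock": time; "qpos": joint angles; "qd": joint speeds; "tau": joint torques, N m; "eef_pos": TCP position; "tool_rot": TCP orientation; "force": force on the tool from outside, world axes, zero at the start; "torque": the same for the moment, N m; "width": finger opening in mm; "gripper_force": force on a finger pad.
Only numpy, scipy, OpenCV 4.12 (cv2) and the standard library are available. Lean on these libraries where they do the work, as an engineer would, in place of code of your own. Each camera call takes 0.05 s, during which the arm holds its last target. There are 200 camera calls.

## Task

Start a cup of coffee: a pod is already loaded and the mug stands ready, so push the brewer's raised lid down with the fingertips until it is fully shut, then press the round start button beside it all the way down and let it go. Also push the open pod drawer fully home. Push gently and do not grip, lift or shift anything: the brewer, the drawer unit, the mug, the sugar jar and the creamer bottle all stay where they stand.

Things in the scene. Friction and masses are not known exactly. Their poses are not given: they have to be found in the camera images.
- brewer: Compact black pod brewer, loose on the counter (2.6 kg; a sideways shove would slide it). 220 deep (x), 160 wide (y), 230 high; origin at the centre of its underside, x to its rear, z up, its front (-x) to the robot. The head overhangs the mug; tower and water tank at the rear. The lid covers the head's +y part, a control strip (48 wide, top at height 222) its -y side.
- brew_lid (a joint): Angle of the brewer's lid about the level hinge at its rear: 0 = fully shut (top level, at height 228), growing as its front swings up, to 1.0 rad. A stiff hinge: it stays where it is left; closing takes 2 to 4 N down near its front edge. The stop at 0 is firm, so force builds up quickly when it is pressed on.
- lid_hinge (a point): Hinge line of the lid, at the middle of its rear top edge (height 228). The point turns with the lid: its -x axis points along the lid's flat top to its front, z out of the top.
- lid_front (a point): Middle of the front edge of the lid's flat black top, 120 from the hinge. The lid is 86 wide and 34 thick; a steel loop handle (bar 10 thick, its axis 10 below the plane of the top) runs round it, 98 wide between bar centres along its sides, its front bar 20 in front of this point.
- start_button (a joint): Travel of the start button: 0 = up, 0.004 m = fully down. A spring button; fully down takes about 4 N and it comes back up when let go.
- button_top (a point): Centre of the top of the round steel start button, 22 across, standing 7.5 above the control strip (top at height 229.5), pressed straight down. The nearest edge of the lid's handle is 28 to its left.
- pod_unit: Black steel pod storage unit standing loose on the counter (about 1.7 kg, drawer 0.45 kg more), 240 deep (x) x 196 wide (y) x 76 high; origin at the centre of its underside, x axis to its rear, its open front (-x) faces the robot.
- pod_drawer (a joint): How far the pod drawer stands out of its unit, m: 0 = fully home, up to 0.15. It slides along the unit's x axis with about 2 N of friction and stays where it is left. At 0 it meets a stop; pushed on much harder, the whole unit slides.
- drawer_pull (a point): Foremost point, at the middle, of the drawer's bar pull: a level steel bar 8 thick and 64 long at height 44, its foremost side 26 in front of the drawer's front panel. It moves with the drawer; the unit's -x axis points out of it.
- drawer_panel (a point): Middle of the outer face of the drawer's front panel, 188 wide, from height 11 to 69, 4 thick. Pods fill the drawer behind it, up to height 58.
- mug: White mug on the brewer's drip grate, 74 across, 88 high plus handle, origin at the centre of its underside. Not to be disturbed.
- sugar_jar: Glass sugar jar with steel cap on top of the pod unit, 64 across, 95 high, origin at the centre of its underside. Not to be disturbed.
- creamer: White creamer bottle on the counter in front of the brewer, 58 across, 125 high, origin at the centre of its underside. Not to be disturbed.

How it is judged:
By the outcome, as a careful person would: the job done as asked, in the order asked, and still so for the second after the job is handed in, with the robot touching nothing.
It also fails if it takes over 59 s, if anything falls off the work surface, if the arm or the gripper's body presses on something with over 40 N, if the wrist force passes 120 N, or if a joint passes its speed limit or range.

## Working session

There is one attempt and no reset: what is moved stays moved. The work goes in short steps, Python scripts to look and compute and a shell command to move; the robot and the scene stay as the last step left them, time stands still between calls to the robot, and variables do not carry over. Pictures are saved under pics/ and viewed, at most 10 in all, crops included, and the job is handed in when it is done.

```bash
mkdir -p pics; cat > h.py <<'E'
import numpy as np, cv2
from cell import status, get_image, ctrl, models
def cloud(p):
    z=p["z_map"].astype(float); v,u=np.mgrid[0:480,0:640]
    P=np.stack([(u-p["cx"])/p["fx"]*z,-(v-p["cy"])/p["fy"]*z,-z],-1)
    W=P@np.array(p["rotation"]).T+np.array(p["position"]); W[z==0]=np.nan
    return W
E
python3 - <<'E'
from h import *
s=status.read_state(); print(s)
for n in ("scene","side"):
    p=get_image(n); print(n,p.keys(),p["position"])
    cv2.imwrite(f"pics/{n}.png",p["color"][...,::-1]); W=cloud(p); np.save(n+".npy",W)
    for k in ("brewer","brew_lid","start_button","pod_unit","pod_drawer","drawer_pull","mug","sugar_jar","creamer"):
        for b in models.boxes_of(p,k)[:2]:
            l,t,r,bt=[int(round(x)) for x in b["rect"]]
            print(k,round(b["score"],2),(l,t,r,bt),np.nanmedian(W[t:bt,l:r].reshape(-1,3),0).round(),W[(t+bt)//2,(l+r)//2].round())
E
```

```text
{'clock': 0.0, 'qpos': array([ 1.06716654,  0.62935335,  0.03845681,  1.51837867, -0.02698461,
        0.99631169, -0.01998043]), 'qd': array([-1.11618427e-03, -2.23519714e-05,  5.50451915e-04, -1.09634915e-04,
       -1.08952059e-04, -5.44397589e-04,  1.30577287e-03]), 'tau': array([ 1.45738418e-04, -5.63399971e+01,  1.22628573e+00, -1.93443310e+01,
        1.10959390e-02,  1.05764242e-02,  1.22501604e-05]), 'eef_pos': array([ 275.32769493, -588.10513973,  230.38128544]), 'tool_rot': array([-3.13966062e+00,  4.78489191e-05,  4.37845514e-01]), 'force': array([-0.37520595, -0.307537  , -0.00438306]), 'torque': array([-0.02301049, -0.04082398,  0.01872418]), 'gripper_force': 0.0, 'width': 84.92994832084267}
scene dict_keys(['color', 'z_map', 'fx', 'fy', 'cx', 'cy', 'position', 'rotation', 'shot']) [ 353.57376652  150.1565833  1070.67958988]Traceback (most recent call last):
  File "<stdin>", line 5, in <module>
  File "h.py", line 6, in cloud
    W=P@np.array(p["rotation"]).T+np.array(p["position"]); W[z==0]=np.nan
      ~~~~~~~~~~~~~~~~~~~~~~~~~~~^~~~~~~~~~~~~~~~~~~~~~~~
ValueError: operands could not be broadcast together with shapes (480,640) (3,)
```

View pics/scene.png

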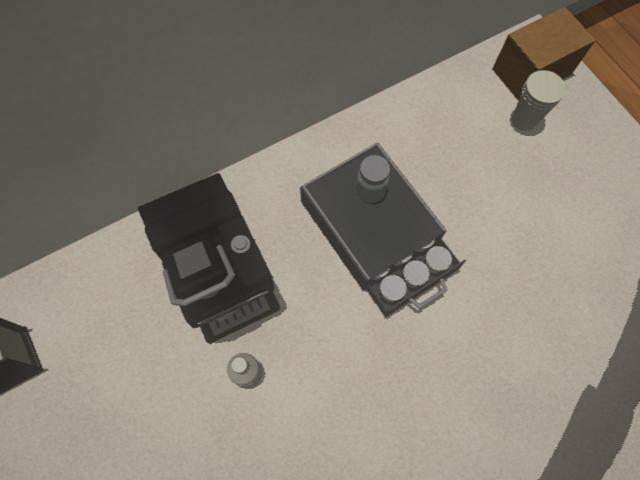

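The scene view shows the brewer at (205,260), its raised lid at (195,265) and the button at (240,243). The drawer is open with its pull at (428,296), the jar is at (373,178) and the creamer at (243,370). The rotation is evidently three roll/pitch/yaw numbers.

```bash
sed -i 's/^import numpy.*/&\nfrom scipy.spatial.transform import Rotation as Ro/; s/np.array(p\["rotation"\]).T/Ro.from_euler("xyz",p["rotation"]).as_matrix().T/' h.py
python3 - <<'E'
from h import *
for n in ("scene","side"):
    p=get_image(n); print(n,p["position"],p["rotation"])
    cv2.imwrite(f"pics/{n}.png",p["color"][...,::-1]); W=cloud(p); np.save(n+".npy",W)
    for k in ("brewer","brew_lid","start_button","pod_unit","pod_drawer","drawer_pull","mug","sugar_jar","creamer"):
        for b in models.boxes_of(p,k)[:2]:
            l,t,r,bt=[int(round(x)) for x in b["rect"]]
            print(k,round(b["score"],2),(l,t,r,bt),np.nanmedian(W[t:bt,l:r].reshape(-1,3),0).round(),W[(t+bt)//2,(l+r)//2].round())
    if n=="scene":
        for u,v in [(500,400),(240,240),(242,245),(235,241),(190,260),(180,250),(205,250),(178,275),(210,268),(428,296),(374,168),(239,365),(380,147),(303,188),(444,232),(370,278),(388,313),(463,262)]: print(u,v,W[v,u].round(1))
E
```

```text
scene [ 353.57376652  150.1565833  1070.67958988] [ 0.35199316 -0.00715546 -2.09387048]
brewer 0.75 (140, 174, 281, 344) [714. 161. 185.] [667. 160. 272.]
brew_lid 0.93 (163, 234, 238, 308) [664. 182. 255.] [654. 182. 280.]
brew_lid 0.49 (365, 235, 466, 316) [ 524. -177.   44.] [ 521. -173.   57.]
pod_unit 0.89 (300, 144, 466, 318) [ 637. -167.   14.] [ 626. -163.   76.]
pod_drawer 0.75 (367, 238, 462, 321) [ 517. -172.   37.] [ 515. -167.   57.]
drawer_pull 0.96 (364, 236, 469, 317) [ 521. -178.   38.] [ 519. -174.   56.]
mug 0.43 (218, 311, 234, 322) [635. 186.  44.] [636. 187.  47.]
sugar_jar 0.62 (357, 157, 390, 207) [ 702. -181.  143.] [ 694. -170.  168.]
creamer 0.9 (227, 353, 264, 387) [521. 199.  83.] [514. 198. 119.]
500 400 [ 239.5 -194.2    1.8]
240 240 [690.6 102.  226.5]
242 245 [679.4 103.4 230.5]
235 241 [692.  110.2 229.2]
190 260 [685.3 188.1 262.6]
180 250 [718.9 196.  238.9]
205 250 [690.5 160.2 258.2]
178 275 [667.4 214.  274.7]
210 268 [649.5 166.  284.2]
428 296 [ 479.9 -190.9   -3.3]
374 168 [ 716.5 -186.2  170.9]
239 365 [526.2 203.1 123. ]
380 147 [ 787.9 -25
[... 337 characters left out ...]
 235, 280, 242) [686.  96. 225.] [684.  96. 227.]
brew_lid 0.7 (212, 240, 303, 296) [669. 183. 245.] [661. 209. 277.]
start_button 0.44 (265, 239, 278, 245) [683. 107. 229.] [683. 106. 226.]
pod_unit 0.59 (260, 166, 424, 274) [ 625. -155.   72.] [ 629. -137.   76.]
pod_drawer 0.85 (368, 201, 425, 276) [ 513. -161.   39.] [ 511. -143.   55.]
drawer_pull 0.67 (366, 203, 427, 272) [ 513. -163.   41.] [ 512. -145.   56.]
drawer_pull 0.26 (323, 342, 357, 400) [523. 218.  64.] [519. 223.  85.]
mug 0.95 (233, 337, 286, 364) [667. 221.  62.] [667. 223.  74.]
sugar_jar 0.95 (301, 157, 328, 206) [ 705. -167.  137.] [ 701. -164.  143.]
creamer 0.57 (325, 342, 357, 401) [521. 218.  67.] [517. 224.  87.]
```

View pics/side.png

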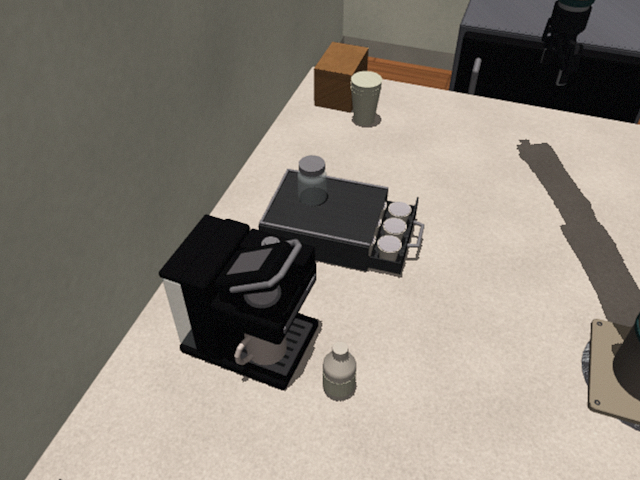

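The side view confirms the lid is raised at (262,265), the button is at (271,242), and the mug sits under the head at (265,348). Next I'll fit the brewer and unit axes.

```bash
python3 - <<'E'
from h import *
A=[np.load(n+".npy").reshape(-1,3) for n in("scene","side")]
def sel(C,lo,hi): return C[np.all((C>lo)&(C<hi),1)]
for C in A:
    print("--")
    for nm,lo,hi in (("unit top",(530,-320,71),(830,-40,82)),("brewer hi",(560,50,215),(860,290,330)),("brewer all",(560,50,15),(860,290,330)),("strip/flat",(560,50,216),(800,290,226)),("tower?",(740,50,216),(880,290,330)),("unit all",(420,-320,12),(830,-40,82))):
        S=sel(C,lo,hi)
        if len(S)<20: print(nm,len(S)); continue
        r=cv2.minAreaRect(S[:,:2].astype(np.float32)); print(nm,len(S),np.round(r[0]),np.round(r[1]),round(r[2],1),"z",np.percentile(S[:,2],[5,50,95]).round(1))
    L=sel(C,(620,120,236),(740,240,330))
    # ransac lid plane
    rng=np.random.default_rng(0);best=None
    for _ in range(800):
        a,b,c=L[rng.choice(len(L),3,0)];n=np.cross(b-a,c-a);l=np.linalg.norm(n)
        if l<200: continue
        n/=l; i=abs((L-a)@n)<2.5
        if best is None or i.sum()>best.sum(): best=i
    Q=L[best];m=Q.mean(0);n=np.linalg.svd(Q-m)[2][2];n*=np.sign(n[2])
    print("lid",best.sum(),len(L),m.round(),n.round(3),"ang",np.arccos(n[2]).round(3),"dir",np.arctan2(n[1],n[0]).round(3), "xyz range",Q.min(0).round(),Q.max(0).round())
    H=L[L[:,2]>L[:,2].max()-12];print("highest",len(H),np.median(H,0).round(),H.min(0).round(),H.max(0).round())
    B=sel(C,(660,85,226),(710,130,236));print("button",len(B),np.median(B,0).round(1),B.min(0).round(),B.max(0).round())
    D=sel(C,(400,-300,60),(540,-40,76));print("paneltop",len(D),np.polyfit(D[:,1],D[:,0],1))
    P=sel(C,(430,-250,36),(488,-100,52));print("pull",len(P),np.median(P,0).round(1),P.min(0).round(),P.max(0).round())
E
```

```text
--
unit top 8900 [ 679. -171.] [241. 197.] 2.8 z [72.7 75.8 79.8]
brewer hi 10197 [719. 158.] [160. 223.] 86.6 z [220.5 229.2 288.4]
brewer all 14145 [719. 158.] [160. 223.] 86.5 z [ 25.9 225.8 286.5]
strip/flat 2426 [709. 158.] [159. 189.] 87.3 z [218.6 222.2 225.5]
tower? 4328 [784. 154.] [160.  92.] 86.6 z [223.4 227.8 231.6]
unit all 13199 [ 631. -173.] [337. 198.] 2.9 z [16.4 74.6 79.2]
lid 2040 3103 [678. 185. 266.] [ 0.518 -0.036  0.855] ang 0.545 dir -0.069 xyz range [632. 143. 236.] [729. 228. 291.]
highest 569 [637. 190. 287.] [620. 137. 284.] [652. 240. 296.]
button 129 [685.2 104.2 229.3] [664.  93. 226.] [696. 123. 232.]
paneltop 353 [-2.81471329e-02  4.95887285e+02]
pull 236 [ 469.4 -174.2   46.6] [ 462. -220.   37.] [ 488. -101.   51.]
--
unit top 5877 [ 677. -167.] [241. 201.] 2.7 z [72.1 75.1 79.5]
brewer hi 7846 [718. 160.] [162. 223.] 87.5 z [219.9 228.9 287.6]
brewer all 19001 [718. 167.] [176. 224.] 87.1 z [ 20.9 189.8 281. ]
strip/flat 1606 [707. 160.] [160. 189.] 88.5 z [217.8 222.  225.7]
tower? 3592 [784. 157.] [162.  91.] 87.9 z [222.2 226.9 230.5]
unit all 9777 [ 629. -170.] [336. 202.] 2.8 z [21.3 73.3 78.6]
lid 1529 2494 [676. 192. 265.] [ 0.516 -0.021  0.856] ang 0.543 dir -0.041 xyz range [632. 147. 236.] [726. 232. 290.]
highest 486 [637. 198. 286.] [620. 142. 283.] [652. 240. 295.]
button 79 [685.4 104.9 228.6] [674.  96. 226.] [695. 117. 231.]
paneltop 166 [-3.13758042e-02  4.88208004e+02]
pull 175 [ 468.8 -169.8   45.5] [ 460. -218.   36.] [ 488. -102.   52.]
```

Estimates from the two views:
- **Lid:** angle about 0.54 rad, hinge near (741, 184, 228), brewer yaw about -0.05.
- **Button:** (685, 104.5, 229).
- **Drawer:** about 70 mm out, pull front near x 463, y -172, unit yaw about +0.045.

These agree with the given sizes and heights. I'll move above the lid with the fingers shut, to about (655, 186, 330).

```bash
python3 -m handwheel '[{"delta_pos":[0.5,1,3],"yaw":-0.02},{"delta_pos":[1,2,3],"yaw":-0.05},{"delta_pos":[1.5,3.1,2],"yaw":-0.05},{"delta_pos":[1.6,3.3,1.5],"yaw":-0.05},{"delta_pos":[1.6,3.3,0.5],"yaw":-0.05},{"delta_pos":[1.6,3.3,0],"yaw":-0.05},{"delta_pos":[1.6,3.3,0],"yaw":-0.05},{"delta_pos":[1.6,3.3,0],"yaw":-0.05},{"delta_pos":[1.6,3.3,0],"yaw":-0.05},{"delta_pos":[1.6,3.3,0],"yaw":-0.05}]' -1
python3 -m handwheel '[{"delta_pos":[1.6,3.3,0]},{"delta_pos":[1.6,3.3,0]},{"delta_pos":[1.6,3.3,0]},{"delta_pos":[1.6,3.3,0]},{"delta_pos":[1.6,3.3,0]},{"delta_pos":[1.6,3.3,0]},{"delta_pos":[1.6,3.3,0]},{"delta_pos":[1.6,3.3,0]},{"delta_pos":[1.6,3.3,0]},{"delta_pos":[1.6,3.3,0]}]'
python3 -m handwheel '[{"delta_pos":[1.6,3.3,0]},{"delta_pos":[1.6,3.3,0]},{"delta_pos":[1.6,3.3,0]},{"delta_pos":[1.6,3.3,0]},{"delta_pos":[1,2.1,0]},{"delta_pos":[0.2,0.4,0]},{"delta_pos":[0,0,0]},{"delta_pos":[0,0,0]},{"delta_pos":[0,0,0]}]'
```

```text
clock: 1.88
eef_pos: [418.1, -295.0, 331.6]
tool_rot: [3.141, -0.001, -0.035]
force: [0.2, 0.2, 0.9]
width: -0.1
gripper_force: 0.0schema error: expected keys delta_pos, yaw
schema error: expected keys delta_pos, yaw
```

```bash
python3 -m handwheel '[{"delta_pos":[1.6,3.3,0],"yaw":0},{"delta_pos":[1.6,3.3,0],"yaw":0},{"delta_pos":[1.6,3.3,0],"yaw":0},{"delta_pos":[1.6,3.3,0],"yaw":0},{"delta_pos":[1.6,3.3,0],"yaw":0},{"delta_pos":[1.6,3.3,0],"yaw":0},{"delta_pos":[1.6,3.3,0],"yaw":0},{"delta_pos":[1.6,3.3,0],"yaw":0},{"delta_pos":[1.6,3.3,0],"yaw":0},{"delta_pos":[1.6,3.3,0],"yaw":0}]'
python3 -m handwheel '[{"delta_pos":[1.6,3.3,0],"yaw":0},{"delta_pos":[1.6,3.3,0],"yaw":0},{"delta_pos":[1.6,3.3,0],"yaw":0},{"delta_pos":[1.6,3.3,0],"yaw":0},{"delta_pos":[0.8,1.2,0],"yaw":0},{"delta_pos":[0,0,0],"yaw":0},{"delta_pos":[0,0,0],"yaw":0},{"delta_pos":[0,0,0],"yaw":0}]'
python3 - <<'E'
from h import *
s=status.read_state();print(s["eef_pos"],s["force"])
p=get_image("side");c=p["color"][180:420,120:440,::-1];cv2.imwrite("pics/s2.png",cv2.resize(c,None,fx=2.4,fy=2.4))
E
```

```text
clock: 2.72
eef_pos: [578.1, 35.0, 331.5]
tool_rot: [3.142, -0.0, -0.032]
force: [-0.2, -0.8, -0.0]
width: -0.1
gripper_force: 0.0
clock: 3.38
eef_pos: [649.4, 175.7, 331.2]
tool_rot: [3.14, 0.0, -0.034]
force: [0.8, -0.9, -0.3]
width: -0.4
gripper_force: 0.0
[649.38427741 175.74767611 331.16883626] [ 0.75696    -0.86495555 -0.30588744]
```

View pics/s2.png

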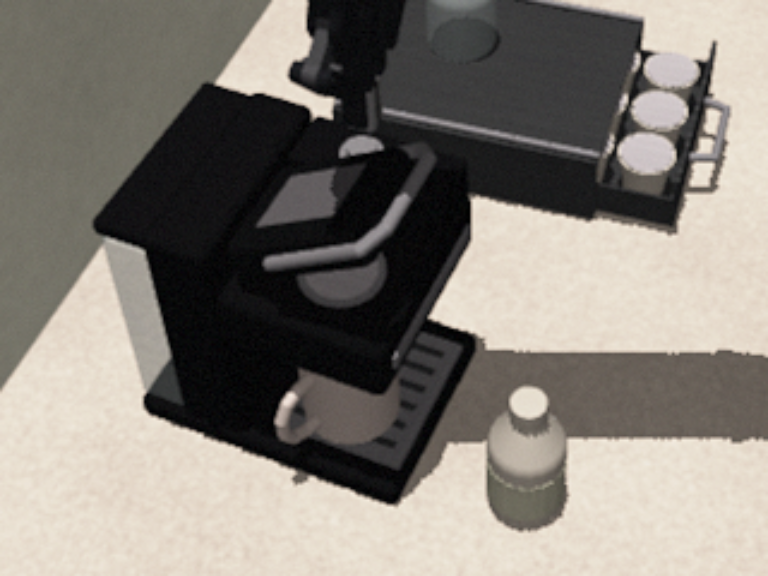

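The shut fingertips at (360,125) hang above the raised lid, with clear space around them. I'll descend to contact.

```bash
python3 -m handwheel '[{"delta_pos":[0.6,1,-0.5],"yaw":0},{"delta_pos":[0,0,-1],"yaw":0},{"delta_pos":[0,0,-1],"yaw":0},{"delta_pos":[0,0,-0.5],"yaw":0},{"delta_pos":[0,0,0],"yaw":0},{"delta_pos":[0,0,0],"yaw":0}]'
python3 -m handwheel '[{"delta_pos":[0,0,-0.4],"yaw":0},{"delta_pos":[0,0,-0.4],"yaw":0},{"delta_pos":[0,0,-0.4],"yaw":0},{"delta_pos":[0,0,-0.4],"yaw":0},{"delta_pos":[0,0,-0.4],"yaw":0},{"delta_pos":[0,0,-0.4],"yaw":0}]'
python3 -m handwheel '[{"delta_pos":[0,0,-0.4],"yaw":0},{"delta_pos":[0,0,-0.4],"yaw":0},{"delta_pos":[0,0,-0.4],"yaw":0},{"delta_pos":[0,0,-0.4],"yaw":0},{"delta_pos":[0,0,-0.4],"yaw":0}]'
```

```text
clock: 3.93
eef_pos: [655.3, 186.9, 300.6]
tool_rot: [3.141, 0.001, -0.033]
force: [0.9, 1.0, 0.4]
width: -0.1
gripper_force: 0.0
clock: 4.43
eef_pos: [655.8, 187.5, 277.4]
tool_rot: [-3.141, -0.001, -0.032]
force: [-0.3, 0.4, 2.7]
width: 0.3
gripper_force: 1.1
clock: 4.85
eef_pos: [655.4, 187.4, 256.9]
tool_rot: [-3.142, 0.0, -0.032]
force: [-0.5, -0.5, 2.4]
width: 0.0
gripper_force: 1.2
```

The lid is closing at about 2.5 N. It should be shut near z 228, so I'll slow down before then.

```bash
python3 -m handwheel '[{"delta_pos":[0,0,-0.4],"yaw":0},{"delta_pos":[0,0,-0.4],"yaw":0},{"delta_pos":[0,0,-0.4],"yaw":0},{"delta_pos":[0,0,-0.4],"yaw":0},{"delta_pos":[0,0,-0.3],"yaw":0},{"delta_pos":[0,0,-0.2],"yaw":0},{"delta_pos":[0,0,0],"yaw":0}]'
python3 -m handwheel '[{"delta_pos":[0,0,-0.1],"yaw":0},{"delta_pos":[0,0,-0.1],"yaw":0},{"delta_pos":[0,0,-0.1],"yaw":0},{"delta_pos":[0,0,0],"yaw":0}]'
```

```text
clock: 5.43
eef_pos: [655.4, 187.3, 235.6]
tool_rot: [3.141, 0.001, -0.032]
force: [0.3, 0.6, 0.4]
width: -0.0
gripper_force: 0.0
clock: 5.77
eef_pos: [655.8, 187.2, 233.3]
tool_rot: [3.142, -0.0, -0.032]
force: [-0.1, 0.7, 1.1]
width: 0.2
gripper_force: 0.7
```

```bash
python3 -m handwheel '[{"delta_pos":[0,0,-0.1],"yaw":0},{"delta_pos":[0,0,-0.1],"yaw":0},{"delta_pos":[0,0,-0.1],"yaw":0},{"delta_pos":[0,0,0],"yaw":0}]'
python3 -m handwheel '[{"delta_pos":[0,0,-0.1],"yaw":0},{"delta_pos":[0,0,0],"yaw":0},{"delta_pos":[0,0,0],"yaw":0}]'
```

```text
clock: 6.1
eef_pos: [655.6, 187.2, 230.1]
tool_rot: [3.141, -0.0, -0.032]
force: [-0.5, 0.2, 1.8]
width: -0.3
gripper_force: 0.7
clock: 6.35
eef_pos: [655.6, 187.2, 229.1]
tool_rot: [3.141, 0.0, -0.032]
force: [0.7, -0.5, 2.2]
width: -0.2
gripper_force: 0.6
```

```bash
for i in 1; do python3 -m handwheel '[{"delta_pos":[0,0,-0.1],"yaw":0},{"delta_pos":[0,0,0],"yaw":0},{"delta_pos":[0,0,0],"yaw":0}]'; done
python3 -m handwheel '[{"delta_pos":[0,0,-0.05],"yaw":0},{"delta_pos":[0,0,0],"yaw":0},{"delta_pos":[0,0,0],"yaw":0}]'
```

```text
clock: 6.6
eef_pos: [655.6, 187.2, 228.2]
tool_rot: [3.141, -0.0, -0.032]
force: [-0.8, -0.8, 0.7]
width: 0.1
gripper_force: 0.7
clock: 6.85
eef_pos: [655.6, 187.2, 228.1]
tool_rot: [3.142, -0.0, -0.032]
force: [-1.6, 0.0, 4.6]
width: -0.1
gripper_force: 2.2
```

```bash
python3 -m handwheel '[{"delta_pos":[0,0,-0.05],"yaw":0},{"delta_pos":[0,0,0],"yaw":0},{"delta_pos":[0,0,0],"yaw":0}]'
python3 -m handwheel '[{"delta_pos":[0,0,-0.05],"yaw":0},{"delta_pos":[0,0,0],"yaw":0},{"delta_pos":[0,0,0],"yaw":0}]'
```

```text
clock: 7.1
eef_pos: [655.6, 187.2, 228.1]
tool_rot: [3.142, -0.0, -0.032]
force: [-2.2, -1.2, 7.4]
width: 0.4
gripper_force: 3.4
clock: 7.35
eef_pos: [655.6, 187.2, 228.1]
tool_rot: [-3.141, -0.001, -0.032]
force: [-2.8, -1.5, 8.9]
width: -0.6
gripper_force: 4.5
```

There's a firm stop at 228.1 with 9 N, so the lid is shut. I'll raise and re-measure the button, lid and brewer.

```bash
python3 -m handwheel '[{"delta_pos":[0,0,0.5],"yaw":0},{"delta_pos":[0,0,1.5],"yaw":0},{"delta_pos":[0,0,2.5],"yaw":0},{"delta_pos":[-0.5,0,2.5],"yaw":0},{"delta_pos":[-2,2,2],"yaw":0},{"delta_pos":[-3,2,1],"yaw":0},{"delta_pos":[-3,2,0],"yaw":0},{"delta_pos":[-2,1,0],"yaw":0},{"delta_pos":[0,0,0],"yaw":0},{"delta_pos":[0,0,0],"yaw":0}]'
python3 - <<'E'
from h import *
for n in("scene","side"):
    p=get_image(n);C=cloud(p).reshape(-1,3);np.save(n+"2.npy",C)
    cv2.imwrite(f"pics/{n}3.png",p["color"][...,::-1])
    sel=lambda lo,hi:C[np.all((C>lo)&(C<hi),1)]
    S=sel((740,50,216),(880,290,245));r=cv2.minAreaRect(S[:,:2].astype(np.float32));print(n,"tower",r)
    L=sel((640,150,200),(720,220,260));m=L.mean(0);print("lid",len(L),np.linalg.svd(L-m)[2][2].round(3),m.round(1))
    B=sel((660,85,226),(710,127,236));print("button",len(B),np.median(B,0).round(1))
    print([(b["rect"],b["score"]) for b in models.boxes_of(p,"start_button")[:2]])
E
```

```text
clock: 8.18
eef_pos: [549.8, 258.6, 327.0]
tool_rot: [-3.141, -0.0, -0.029]
force: [0.2, -0.6, 0.1]
width: 0.6
gripper_force: 0.0
scene tower ((784.0608520507812, 154.51260375976562), (159.7362518310547, 92.14338684082031), 87.08563232421875)
lid 1738 [ 0.006 -0.002  1.   ] [682.7 181.7 228.3]
button 129 [685.  104.  229.2]
[([234.4, 238.3, 246.6, 248.6], 0.6)]
side tower ((782.51513671875, 156.27093505859375), (162.9862823486328, 91.5892562866211), 86.6982192993164)
lid 1584 [ 0.005 -0.003  1.   ] [679.3 186.5 227.4]
button 100 [683.8 106.5 228.5]
[([217.7, 256.4, 306.9, 317.8], 0.66), ([267.5, 232.8, 279.1, 246.1], 0.65)]
```

View pics/scene3.png

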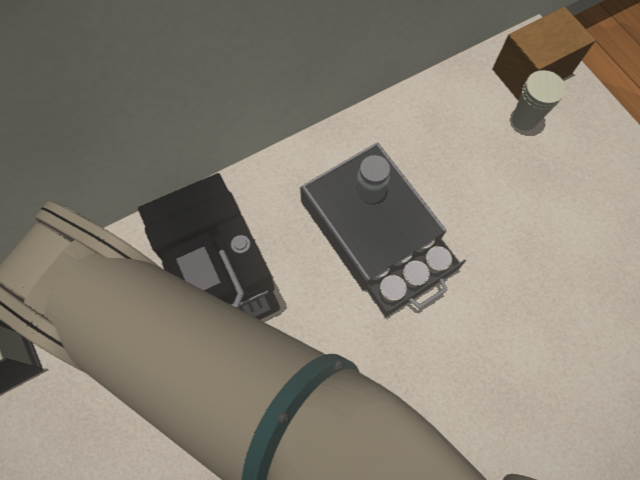

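The picture shows the lid lying flat at (205,270) and the button clear at (240,243); the brewer has not moved. I'll go above the button at (684.5, 104.5).

```bash
python3 -m handwheel '[{"delta_pos":[1.5,-1.6,0],"yaw":0},{"delta_pos":[2.4,-2.8,0],"yaw":0},{"delta_pos":[2.4,-2.8,0],"yaw":0},{"delta_pos":[2.4,-2.8,0],"yaw":0},{"delta_pos":[2.4,-2.8,0],"yaw":0},{"delta_pos":[1.7,-1.9,0],"yaw":0},{"delta_pos":[0.6,-0.7,-1],"yaw":0},{"delta_pos":[0,0,-2],"yaw":0},{"delta_pos":[0,0,-2],"yaw":0},{"delta_pos":[0,0,-0.5],"yaw":0}]'
python3 -m handwheel '[{"delta_pos":[0,0,-1],"yaw":0},{"delta_pos":[0,0,0],"yaw":0},{"delta_pos":[0,0,0],"yaw":0},{"delta_pos":[0,0,0],"yaw":0}]'
```

```text
clock: 9.22
eef_pos: [682.7, 102.5, 267.3]
tool_rot: [3.141, 0.007, -0.033]
force: [-1.1, -0.1, -0.1]
width: -0.2
gripper_force: 0.0
clock: 9.55
eef_pos: [685.2, 103.6, 262.9]
tool_rot: [-3.141, -0.002, -0.032]
force: [0.0, -0.7, -0.1]
width: 0.1
gripper_force: 0.0
```

```bash
python3 -m handwheel '[{"delta_pos":[0,0.1,-0.7],"yaw":0},{"delta_pos":[0,0,-1],"yaw":0},{"delta_pos":[0,0,-1],"yaw":0},{"delta_pos":[0,0,-0.3],"yaw":0},{"delta_pos":[0,0,0],"yaw":0},{"delta_pos":[0,0,0],"yaw":0}]'
python3 -m handwheel '[{"delta_pos":[0,0,-0.1],"yaw":0},{"delta_pos":[0,0,-0.1],"yaw":0},{"delta_pos":[0,0,-0.1],"yaw":0},{"delta_pos":[0,0,0],"yaw":0},{"delta_pos":[0,0,0],"yaw":0}]'
```

```text
clock: 10.05
eef_pos: [684.5, 104.2, 231.4]
tool_rot: [3.141, 0.001, -0.032]
force: [1.2, -0.5, 0.3]
width: -0.0
gripper_force: 0.0
clock: 10.47
eef_pos: [684.9, 104.3, 229.3]
tool_rot: [-3.141, -0.001, -0.032]
force: [1.5, -0.2, 1.8]
width: -0.3
gripper_force: 0.8
```

```bash
python3 -m handwheel '[{"delta_pos":[0,0,-0.1],"yaw":0},{"delta_pos":[0,0,-0.1],"yaw":0},{"delta_pos":[0,0,-0.1],"yaw":0},{"delta_pos":[0,0,0],"yaw":0},{"delta_pos":[0,0,0],"yaw":0}]'
python3 -m handwheel '[{"delta_pos":[0,0,-0.1],"yaw":0},{"delta_pos":[0,0,0],"yaw":0},{"delta_pos":[0,0,0],"yaw":0}]'
```

```text
clock: 10.88
eef_pos: [684.9, 104.3, 226.1]
tool_rot: [-3.141, -0.001, -0.032]
force: [-0.3, -0.1, 3.0]
width: 0.3
gripper_force: 1.9
clock: 11.13
eef_pos: [684.9, 104.3, 225.6]
tool_rot: [-3.141, -0.001, -0.032]
force: [-1.1, 0.1, 6.4]
width: 0.3
gripper_force: 3.2
```

One more push to confirm the stop, hold it, then let go.

```bash
python3 -m handwheel '[{"delta_pos":[0,0,-0.05],"yaw":0},{"delta_pos":[0,0,-0.05],"yaw":0},{"delta_pos":[0,0,0],"yaw":0},{"delta_pos":[0,0,0],"yaw":0},{"delta_pos":[0,0,0],"yaw":0}]'
python3 -m handwheel '[{"delta_pos":[0,0,0.3],"yaw":0},{"delta_pos":[0,0,0.7],"yaw":0},{"delta_pos":[0,0,2],"yaw":0},{"delta_pos":[0,0,3],"yaw":0},{"delta_pos":[0,0,2],"yaw":0},{"delta_pos":[0,0,0],"yaw":0},{"delta_pos":[0,0,0],"yaw":0}]'
```

```text
clock: 11.55
eef_pos: [684.9, 104.3, 225.6]
tool_rot: [-3.141, -0.002, -0.032]
force: [-2.2, -0.8, 9.9]
width: -0.2
gripper_force: 5.3
clock: 12.13
eef_pos: [684.8, 104.4, 304.7]
tool_rot: [-3.141, -0.001, -0.032]
force: [-0.1, -0.8, -0.9]
width: 0.1
gripper_force: 0.0
```

The button bottomed at exactly 4 mm and has been released. Now the drawer: I'll move in front of it and measure the pull again.

```bash
python3 -m handwheel '[{"delta_pos":[-1.3,-1.4,0],"yaw":0},{"delta_pos":[-2.6,-2.8,0],"yaw":0},{"delta_pos":[-2.6,-2.8,0],"yaw":0.02},{"delta_pos":[-2.6,-2.8,0],"yaw":0.02},{"delta_pos":[-2.6,-2.8,0],"yaw":0.02},{"delta_pos":[-2.6,-2.8,0],"yaw":0.02},{"delta_pos":[-2.6,-2.8,0],"yaw":0},{"delta_pos":[-2.6,-2.8,0],"yaw":0},{"delta_pos":[-2.6,-2.8,0],"yaw":0},{"delta_pos":[-2.6,-2.8,0],"yaw":0}]'
python3 -m handwheel '[{"delta_pos":[-1.3,-1.7,0],"yaw":0},{"delta_pos":[0,0,0],"yaw":0},{"delta_pos":[0,0,0],"yaw":0},{"delta_pos":[0,0,0],"yaw":0}]'
python3 - <<'E'
from h import *
for n in("scene","side"):
    C=np.load(n+"2.npy")
    sel=lambda lo,hi:C[np.all((C>lo)&(C<hi),1)]
    P=sel((430,-260,38),(474,-110,50));print("pull",len(P),np.median(P,0),np.percentile(P,[3,97],0).round(1))
    D=sel((440,-300,60),(520,-40,76));print("panel",len(D),np.median(D,0).round(1),np.percentile(D,[2,98],0).round())
s=status.read_state();print(s["eef_pos"])
p=get_image("side");cv2.imwrite("pics/s4.png",p["color"][...,::-1])
E
```

```text
clock: 12.97
eef_pos: [434.9, -162.3, 302.5]
tool_rot: [-3.14, 0.003, 0.048]
force: [-1.0, -1.6, -0.1]
width: 0.3
gripper_force: 0.0
clock: 13.3
eef_pos: [424.6, -177.7, 303.1]
tool_rot: [-3.14, 0.001, 0.049]
force: [-0.9, 0.1, 0.8]
width: -0.2
gripper_force: 0.0
pull 149 [ 467.23798754 -178.98815518   46.56551426] [[ 462.5 -214.9   42.3]
 [ 473.1 -145.8   49.4]]
panel 283 [ 491.6 -173.3   67.5] [[ 485. -269.   60.]
 [ 517.  -90.   72.]]
pull 113 [ 465.93247339 -174.05166193   46.18364856] [[ 461.1 -214.    42.1]
 [ 473.3 -142.2   49.5]]
panel 153 [ 488.9 -163.1   67.5] [[ 483. -266.   60.]
 [ 515.  -85.   71.]]
[ 424.59481857 -177.73234808  303.07232322]
```

View pics/s4.png

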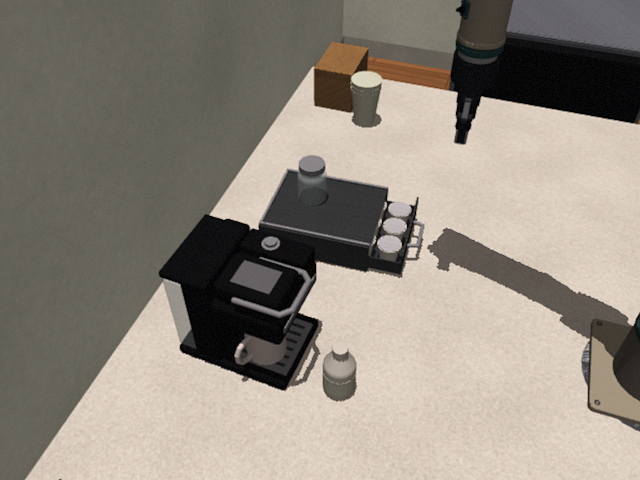

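The lid lies flush at (258,276) and the button is up at (270,243). The drawer is open with its pull at (420,235), at about (462, -179) in the world. I'll descend in front of it to z≈32.

```bash
python3 -m handwheel '[{"delta_pos":[0,0,-2],"yaw":0},{"delta_pos":[0,0,-4],"yaw":0},{"delta_pos":[0,0,-4],"yaw":0},{"delta_pos":[0,0,-4],"yaw":0},{"delta_pos":[0,0,-4],"yaw":0},{"delta_pos":[0,0,-4],"yaw":0},{"delta_pos":[0,0,-3],"yaw":0},{"delta_pos":[0,0,-1.5],"yaw":0},{"delta_pos":[0,0,-0.5],"yaw":0},{"delta_pos":[0,0,0],"yaw":0}]'
python3 -m handwheel '[{"delta_pos":[0,0,0],"yaw":0},{"delta_pos":[0.4,0,0],"yaw":0},{"delta_pos":[0.4,0,0],"yaw":0},{"delta_pos":[0.4,0,0],"yaw":0},{"delta_pos":[0.4,0,0],"yaw":0},{"delta_pos":[0.2,0,0],"yaw":0},{"delta_pos":[0,0,0],"yaw":0}]'
```

```text
clock: 14.18
eef_pos: [424.4, -177.3, 32.3]
tool_rot: [-3.14, 0.003, 0.05]
force: [0.5, 0.2, 1.1]
width: -0.1
gripper_force: 0.0
clock: 14.77
eef_pos: [443.7, -178.7, 34.2]
tool_rot: [3.141, -0.002, 0.048]
force: [-0.2, -0.0, 0.3]
width: 0.2
gripper_force: 0.0
```

```bash
python3 -m handwheel '[{"delta_pos":[0.3,0.01,0],"yaw":0},{"delta_pos":[0.3,0.01,0],"yaw":0},{"delta_pos":[0.3,0.01,0],"yaw":0},{"delta_pos":[0.3,0.02,0],"yaw":0},{"delta_pos":[0.3,0.02,0],"yaw":0},{"delta_pos":[0.3,0.01,0],"yaw":0}]'
python3 -m handwheel '[{"delta_pos":[0.3,0.01,0],"yaw":0},{"delta_pos":[0.3,0.01,0],"yaw":0},{"delta_pos":[0.3,0.01,0],"yaw":0},{"delta_pos":[0.3,0.02,0],"yaw":0},{"delta_pos":[0.3,0.02,0],"yaw":0},{"delta_pos":[0.3,0.01,0],"yaw":0},{"delta_pos":[0.3,0.02,0],"yaw":0},{"delta_pos":[0.3,0.01,0],"yaw":0}]'
python3 - <<'E'
from h import *
p=get_image("side");C=cloud(p).reshape(-1,3)
sel=lambda lo,hi:C[np.all((C>lo)&(C<hi),1)]
S=sel((545,-320,71),(830,-40,82));print(cv2.minAreaRect(S[:,:2].astype(np.float32)))
S=sel((590,-320,71),(830,-40,82));print(cv2.minAreaRect(S[:,:2].astype(np.float32)))
D=sel((440,-160,60),(560,-60,71));h=np.histogram(D[:,0],bins=range(440,565,5));print(list(zip(h[1],h[0])))
p=get_image("side");cv2.imwrite("pics/s5.png",cv2.resize(p["color"][130:310,240:480,::-1],None,fx=3,fy=3))
E
```

```text
clock: 15.27
eef_pos: [460.1, -177.9, 33.7]
tool_rot: [-3.141, 0.001, 0.047]
force: [-1.6, -0.1, 0.5]
width: 0.1
gripper_force: 0.9
clock: 15.93
eef_pos: [484.8, -176.7, 33.8]
tool_rot: [-3.142, 0.0, 0.048]
force: [-1.2, -0.0, -0.5]
width: 0.5
gripper_force: 0.9
((676.5748901367188, -165.9530487060547), (239.97653198242188, 197.9410858154297), 2.8406126499176025)
((690.9876098632812, -165.2379150390625), (211.11557006835938, 197.9410858154297), 2.8406126499176025)
[(np.int64(440), np.int64(0)), (np.int64(445), np.int64(0)), (np.int64(450), np.int64(0)), (np.int64(455), np.int64(0)), (np.int64(460), np.int64(0)), (np.int64(465), np.int64(0)), (np.int64(470), np.int64(1)), (np.int64(475), np.int64(0)), (np.int64(480), np.int64(1)), (np.int64(485), np.int64(0)), (np.int64(490), np.int64(0)), (np.int64(495), np.int64(0)), (np.int64(500), np.int64(0)), (np.int64(505), np.int64(0)), (np.int64(510), np.int64(3)), (np.int64(515), np.int64(57)), (np.int64(520), np.int64(6)), (np.int64(525), np.int64(0)), (np.int64(530), np.int64(2)), (np.int64(535), np.int64(2)), (np.int64(540), np.int64(2)), (np.int64(545), np.int64(2)), (np.int64(550), np.int64(7)), (np.int64(555), np.int64(9))]
```

View pics/s5.png

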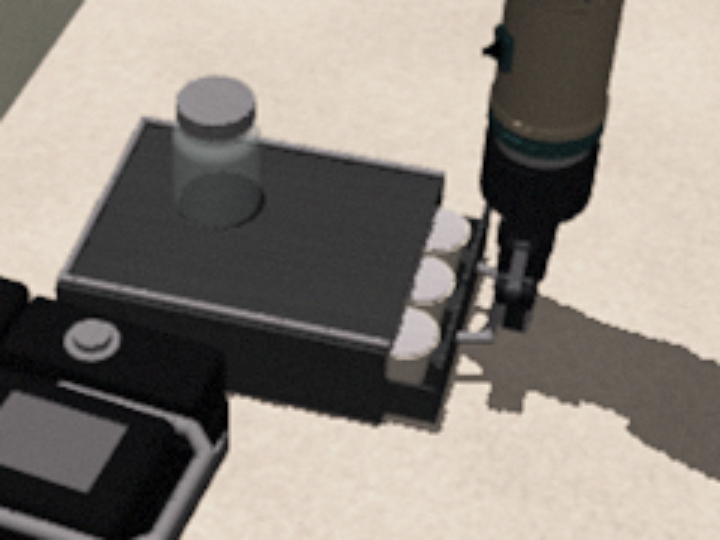

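The fingers push the middle of the pull at (515,290), the unit hasn't shifted, and about 40 mm of travel remains. I'll continue, slowing near the end.

```bash
python3 -m handwheel '[{"delta_pos":[0.3,0.01,0],"yaw":0},{"delta_pos":[0.3,0.01,0],"yaw":0},{"delta_pos":[0.3,0.01,0],"yaw":0},{"delta_pos":[0.3,0.02,0],"yaw":0},{"delta_pos":[0.3,0.02,0],"yaw":0},{"delta_pos":[0.3,0.01,0],"yaw":0},{"delta_pos":[0.3,0.02,0],"yaw":0},{"delta_pos":[0.2,0.01,0],"yaw":0},{"delta_pos":[0.2,0.01,0],"yaw":0}]'
python3 -m handwheel '[{"delta_pos":[0.1,0,0],"yaw":0},{"delta_pos":[0.1,0.01,0],"yaw":0},{"delta_pos":[0.1,0,0],"yaw":0},{"delta_pos":[0.1,0.01,0],"yaw":0}]'
python3 -m handwheel '[{"delta_pos":[0.1,0,0],"yaw":0},{"delta_pos":[0.1,0.01,0],"yaw":0},{"delta_pos":[0.1,0,0],"yaw":0}]'
```

```text
clock: 16.78
eef_pos: [509.8, -175.5, 33.8]
tool_rot: [-3.142, 0.0, 0.048]
force: [-1.7, 1.4, 1.3]
width: -0.2
gripper_force: 0.9
clock: 17.12
eef_pos: [513.5, -175.3, 33.8]
tool_rot: [-3.141, 0.0, 0.048]
force: [-2.0, 0.7, 1.2]
width: 0.1
gripper_force: 0.9
clock: 17.37
eef_pos: [516.6, -175.2, 33.8]
tool_rot: [-3.141, 0.0, 0.048]
force: [-1.5, 1.0, 0.2]
width: -0.1
gripper_force: 0.9
```

```bash
python3 -m handwheel '[{"delta_pos":[0.1,0,0],"yaw":0},{"delta_pos":[0.1,0.01,0],"yaw":0},{"delta_pos":[0.1,0,0],"yaw":0}]'
python3 -m handwheel '[{"delta_pos":[0.1,0,0],"yaw":0},{"delta_pos":[0.1,0.01,0],"yaw":0},{"delta_pos":[0,0,0],"yaw":0}]'
python3 -m handwheel '[{"delta_pos":[0.1,0,0],"yaw":0},{"delta_pos":[0,0,0],"yaw":0}]'
```

```text
clock: 17.62
eef_pos: [519.7, -175.1, 33.8]
tool_rot: [-3.141, 0.0, 0.048]
force: [-1.9, 1.4, 1.3]
width: -0.2
gripper_force: 0.9
clock: 17.87
eef_pos: [521.9, -175.0, 33.8]
tool_rot: [3.142, -0.0, 0.048]
force: [-1.9, 1.0, -0.8]
width: -0.3
gripper_force: 0.6
clock: 18.03
eef_pos: [522.8, -175.1, 33.8]
tool_rot: [3.142, -0.0, 0.048]
force: [-1.9, 0.7, 0.5]
width: 0.1
gripper_force: 0.7
```

```bash
python3 -m handwheel '[{"delta_pos":[0.1,0.01,0],"yaw":0},{"delta_pos":[0,0,0],"yaw":0}]'
python3 -m handwheel '[{"delta_pos":[0.1,0,0],"yaw":0},{"delta_pos":[0,0,0],"yaw":0}]'
```

```text
clock: 18.2
eef_pos: [523.8, -175.0, 33.8]
tool_rot: [3.142, -0.0, 0.048]
force: [-0.7, 1.4, 0.3]
width: -0.3
gripper_force: 0.7
clock: 18.37
eef_pos: [524.8, -175.0, 33.8]
tool_rot: [3.142, -0.0, 0.048]
force: [-1.0, 0.9, 0.1]
width: 0.2
gripper_force: 0.7
```

```bash
python3 - <<'E'
from h import *
p=get_image("side");C=cloud(p).reshape(-1,3)
sel=lambda lo,hi:C[np.all((C>lo)&(C<hi),1)]
S=sel((590,-320,71),(830,-40,82));print(cv2.minAreaRect(S[:,:2].astype(np.float32)))
D=sel((520,-160,55),(570,-60,80));h=np.histogram(D[:,0],bins=range(520,572,3));print(list(zip(h[1].tolist(),h[0].tolist())))
E
```

```text
((692.5838012695312, -167.50070190429688), (210.41188049316406, 202.1010284423828), 1.7279406785964966)
[(520, 1), (523, 2), (526, 0), (529, 0), (532, 0), (535, 0), (538, 0), (541, 0), (544, 0), (547, 0), (550, 4), (553, 37), (556, 54), (559, 50), (562, 51), (565, 45), (568, 32)]
```

```bash
python3 -m handwheel '[{"delta_pos":[0.05,0,0],"yaw":0},{"delta_pos":[0,0,0],"yaw":0}]'
python3 -m handwheel '[{"delta_pos":[0.05,0,0],"yaw":0},{"delta_pos":[0,0,0],"yaw":0}]'
python3 -m handwheel '[{"delta_pos":[0.05,0,0],"yaw":0},{"delta_pos":[0,0,0],"yaw":0}]'
python3 - <<'E'
from h import *
from scipy.spatial import cKDTree
# unit pose: robust compare of top outline vs. before
for n in ("scene","side"):
    p=get_image(n);C=cloud(p).reshape(-1,3)
    B=np.load(n+".npy").reshape(-1,3)
    for X in (B,C):
        S=X[np.all((X>(540,-320,60))&(X<(830,-40,84)),1)]
        a=np.radians(2.75);R=np.array([[np.cos(a),np.sin(a)],[-np.sin(a),np.cos(a)]]);Q=(S[:,:2]-[679,-170])@R.T
        S=Q[abs(Q[:,1])<110]
        rear=[np.percentile(S[(S[:,1]>l)&(S[:,1]<l+30),0],99).round(1) for l in(-90,-60,-30,0,30,60)]
        front=[np.percentile(S[(S[:,1]>l)&(S[:,1]<l+30),0],1).round(1) for l in(-90,-60,-30,0,30,60)]
        print(n,"rear",rear,"front",front)
E
```

```text
clock: 18.58
eef_pos: [525.1, -175.0, 33.8]
tool_rot: [3.142, -0.0, 0.048]
force: [-2.2, 0.8, -0.2]
width: 0.4
gripper_force: 0.8
clock: 18.75
eef_pos: [525.6, -174.9, 33.8]
tool_rot: [-3.142, -0.0, 0.048]
force: [-1.8, 1.3, -0.2]
width: 0.0
gripper_force: 0.8
clock: 18.92
eef_pos: [525.9, -175.0, 33.8]
tool_rot: [-3.141, 0.0, 0.048]
force: [-2.4, 1.8, -0.5]
width: 0.3
gripper_force: 1.1
scene rear [np.float64(116.3), np.float64(116.9), np.float64(117.0), np.float64(116.5), np.float64(115.8), np.float64(115.8)] front [np.float64(-117.7), np.float64(-118.8), np.float64(-118.6), np.float64(-118.0), np.float64(-118.4), np.float64(-118.1)]
scene rear [np.float64(118.0), np.float64(117.4), np.float64(117.1), np.float64(115.9), np.float64(115.8), np.float64(116.0)] front [np.float64(-59.5), np.float64(-84.3), np.float64(-102.2), np.float64(-117.6), np.float64(-118.0), np.float64(-117.7)]
side rear [np.float64(114.7), np.float64(114.5), np.float64(114.4), np.float64(114.2), np.float64(114.6), np.float64(114.7)] front [np.float64(-119.8), np.float64(-119.9), np.float64(-120.0), np.float64(-119.7), np.float64(-119.6), np.float64(-119.5)]
side rear [np.float64(113.6), np.float64(115.2), np.float64(114.6), np.float64(114.1), np.float64(113.6), np.float64(114.1)] front [np.float64(-113.8), np.float64(-119.9), np.float64(-120.0), np.float64(-119.6), np.float64(-119.2), np.float64(-119.5)]
```

The unit hasn't moved. The tip may be starting to stall, so I'll keep taking small steps.

```bash
python3 -m handwheel '[{"delta_pos":[0.05,0,0],"yaw":0},{"delta_pos":[0,0,0],"yaw":0},{"delta_pos":[0,0,0],"yaw":0}]'
python3 -m handwheel '[{"delta_pos":[0.05,0,0],"yaw":0},{"delta_pos":[0,0,0],"yaw":0},{"delta_pos":[0,0,0],"yaw":0}]'
```

```text
clock: 19.27
eef_pos: [525.9, -174.9, 33.7]
tool_rot: [-3.141, 0.001, 0.048]
force: [-3.3, 1.3, 1.8]
width: 0.2
gripper_force: 2.0
clock: 19.52
eef_pos: [525.9, -174.9, 33.7]
tool_rot: [-3.141, 0.002, 0.048]
force: [-5.8, 1.4, 2.0]
width: 0.5
gripper_force: 2.5
```

There's a firm stop at x 525.9 with force rising to 5.8 N, so the drawer is home. I'll back off, raise clear and check.

```bash
python3 -m handwheel '[{"delta_pos":[-0.5,0,0],"yaw":0},{"delta_pos":[-1.5,0,0],"yaw":0},{"delta_pos":[-2.5,0,0],"yaw":0},{"delta_pos":[-2.5,0,0.5],"yaw":0},{"delta_pos":[-1,0,3],"yaw":0},{"delta_pos":[0,0,4],"yaw":0},{"delta_pos":[0,0,4],"yaw":0},{"delta_pos":[0,0,4],"yaw":0},{"delta_pos":[0,-2,3],"yaw":0},{"delta_pos":[0,-3,2],"yaw":0}]'
python3 -m handwheel '[{"delta_pos":[0,-3.5,0],"yaw":0},{"delta_pos":[0,-3.5,0],"yaw":0},{"delta_pos":[0,-3,0],"yaw":0},{"delta_pos":[0,-1,0],"yaw":0},{"delta_pos":[0,0,0],"yaw":0},{"delta_pos":[0,0,0],"yaw":0}]'
python3 - <<'E'
from h import *
for n in("scene","side"):
    p=get_image(n);C=cloud(p).reshape(-1,3)
    for X in (np.load(n+".npy").reshape(-1,3),C):
        sel=lambda lo,hi:X[np.all((X>lo)&(X<hi),1)]
        r=lambda S:[np.round(v,1) for v in cv2.minAreaRect(S[:,:2].astype(np.float32))]
        print(n,"tower",r(sel((740,50,216),(880,290,245))),"unit",r(sel((575,-320,71),(830,-40,82))),"creamer",np.median(sel((480,160,30),(560,250,130)),0).round(1),"jar",np.median(sel((660,-220,100),(750,-120,180)),0).round(1))
    sel=lambda lo,hi:C[np.all((C>lo)&(C<hi),1)]
    P=sel((500,-260,38),(548,-110,50));print("pull",np.percentile(P[:,0],[3,50]))
    L=sel((640,150,200),(720,220,260));m=L.mean(0);print("lid",np.linalg.svd(L-m)[2][2].round(3),m[2]); B=sel((672,92,226),(697,117,236));print("btn",np.median(B,0).round(1))
cv2.imwrite("pics/end.png",p["color"][...,::-1])
E
```

```text
clock: 20.35
eef_pos: [450.5, -224.0, 243.3]
tool_rot: [3.139, -0.009, 0.053]
force: [1.2, -0.7, 1.4]
width: -0.0
gripper_force: 0.0
clock: 20.85
eef_pos: [447.6, -334.7, 238.8]
tool_rot: [-3.142, -0.001, 0.047]
force: [0.9, 1.0, 0.7]
width: -0.4
gripper_force: 0.0
scene tower [array([783.8, 154.1]), array([159.6,  92.3]), np.float64(86.6)] unit [array([ 685.2, -170.4]), array([228.5, 197.3]), np.float64(3.0)] creamer [518.3 200.1  88.6] jar [ 706.1 -179.5  167.8]
scene tower [array([783.8, 154.4]), array([159.9,  91.7]), np.float64(86.9)] unit [array([ 684.7, -170.3]), array([228. , 198.1]), np.float64(2.8)] creamer [518.5 200.2  88.8] jar [ 706.4 -179.6  167.7]
pull [535.38974307 539.62031942]
lid [-0.    -0.002  1.   ] 228.26578328637504
btn [684.8 104.1 229.3]
side tower [array([783.6, 157. ]), array([161.9,  91.1]), np.float64(87.9)] unit [array([ 684. , -166.7]), array([225.6, 200.7]), np.float64(2.7)] creamer [520.6 218.8  83.1] jar [ 707.8 -167.5  147.2]
side tower [array([783.4, 157.1]), array([161.3,  91.5]), np.float64(87.5)] unit [array([ 683.9, -166.4]), array([225.4, 198.2]), np.float64(2.5)] creamer [520.5 218.8  82.5] jar [ 707.8 -167.4  147. ]
pull [533.31516464 538.46261831]
lid [-0.001  0.004 -1.   ] 227.47517787386724
btn [683.7 106.9 228.4]
```

View pics/end.png

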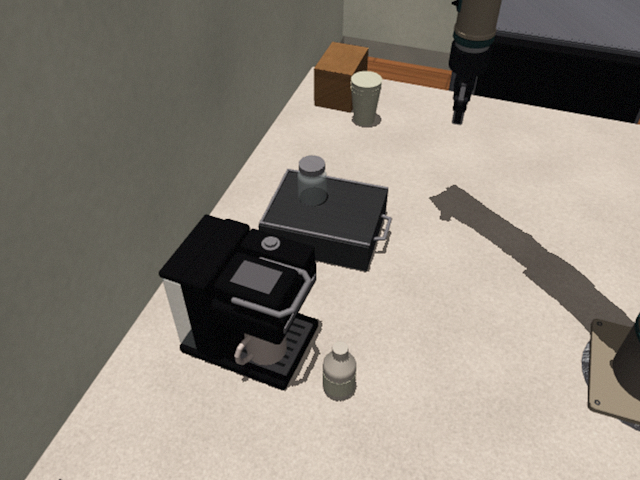

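The drawer is flush with its unit, with the pull at (385,228). The lid is shut at (258,277), the button is up at (270,243), and nothing else has moved. I'll hand the job in.

```bash
python3 -c "
from cell import ctrl
print(ctrl.finish_job())"
```

```text
the job is handed in; nothing more can be done
None
```

The job is handed in: the lid is shut, the start button was pressed its full 4 mm and let go, and the drawer is fully home; the brewer, unit, jar and creamer measured unmoved, and the mug (checked by eye only) looks undisturbed.

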